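Find the loose bolt of the instrument mount and hold its cap open

TASK

One of the three bolts of the grey instrument mount has worked loose: tap the bolt heads firmly from above with the fingers, first the left, then the middle, then the right one; the loose one sinks visibly and stays down. Then take the tongue of the loose bolt's hinged cap, swing the cap up to about 55 degrees and finish while holding it open there, so that a colleague can get at the bolt. Leave the caps of the tight bolts shut, and do not disturb the jar, the vial and the small box near by.

Things in the scene. Friction and masses are not known exactly. Their poses are not given: they have to be found in the camera images.
- mount: Grey instrument mount fixed to the worktop: slab 70 x 206 mm, 14 mm high, with three 36 mm square bosses in a row, 44 mm high. Origin: centre of its underside. Its y axis runs along the row towards the left bolt, z up, x from the cap tongues (front, robot side) to the hinges (back). The bolts stand at x = 0 and y = +75 (left), 0 (middle), -75 mm (right).
- bolt_left: The left bolt as the robot sees it: upright steel hexagon head, 17 mm wide, standing up through the hole of its cap. Origin: centre of the head's top face, 66 mm above the worktop at the start, 16 mm above its cap's flap. A tight bolt gives about 1 mm at most; the one loose bolt, any of the three, resists with about 5 N, sinks 7 mm under a push of 8 N or more and stays down.
- bolt_middle: The middle bolt as the robot sees it: upright steel hexagon head, 17 mm wide, standing up through the hole of its cap. Origin: centre of the head's top face, 66 mm above the worktop at the start, 16 mm above its cap's flap. A tight bolt gives about 1 mm at most; the one loose bolt, any of the three, resists with about 5 N, sinks 7 mm under a push of 8 N or more and stays down.
- bolt_right: The right bolt as the robot sees it: upright steel hexagon head, 17 mm wide, standing up through the hole of its cap. Origin: centre of the head's top face, 66 mm above the worktop at the start, 16 mm above its cap's flap. A tight bolt gives about 1 mm at most; the one loose bolt, any of the three, resists with about 5 N, sinks 7 mm under a push of 8 N or more and stays down.
- cap_left: Hinged aluminium cap of the left bolt: flap 34 mm wide, 4 mm thick, 22 mm hole round the bolt head; tongue 12 mm wide (along y) to the front. Origin on the hinge line (its y axis), 24 mm behind the bolt axis, 48 mm up. Closed, its axes are the mount's; it swings up about +y (tongue up and back), at most 1.5 rad. Gravity and a light spring (under 1 N at the tongue) shut it when let go.
- cap_middle: Hinged aluminium cap of the middle bolt: flap 34 mm wide, 4 mm thick, 22 mm hole round the bolt head; tongue 12 mm wide (along y) to the front. Origin on the hinge line (its y axis), 24 mm behind the bolt axis, 48 mm up. Closed, its axes are the mount's; it swings up about +y (tongue up and back), at most 1.5 rad. Gravity and a light spring (under 1 N at the tongue) shut it when let go.
- cap_right: Hinged aluminium cap of the right bolt: flap 34 mm wide, 4 mm thick, 22 mm hole round the bolt head; tongue 12 mm wide (along y) to the front. Origin on the hinge line (its y axis), 24 mm behind the bolt axis, 48 mm up. Closed, its axes are the mount's; it swings up about +y (tongue up and back), at most 1.5 rad. Gravity and a light spring (under 1 N at the tongue) shut it when let go.
- tongue_left (a point): Middle of the free part of the left cap's tongue, the place to take it: 66 mm in front of the hinge line, 50 mm above the worktop when closed. The tongue is 8 mm thick here (46 to 54 mm up), its end is 18 mm further forward and the wide flap starts 26 mm further back; beside and below it is free space down to the 14 mm slab.
- tongue_middle (a point): Middle of the free part of the middle cap's tongue, the place to take it: 66 mm in front of the hinge line, 50 mm above the worktop when closed. The tongue is 8 mm thick here (46 to 54 mm up), its end is 18 mm further forward and the wide flap starts 26 mm further back; beside and below it is free space down to the 14 mm slab.
- tongue_right (a point): Middle of the free part of the right cap's tongue, the place to take it: 66 mm in front of the hinge line, 50 mm above the worktop when closed. The tongue is 8 mm thick here (46 to 54 mm up), its end is 18 mm further forward and the wide flap starts 26 mm further back; beside and below it is free space down to the 14 mm slab.
- jar_mid (a point): Bystander: white lidded jar, 56 mm wide, 62 mm high; its centre.
- vial_mid (a point): Bystander: small brown vial with white cap, 27 mm wide, 45 mm high; its centre.
- glass_box_mid (a point): Bystander: small flat box for cover glasses, 35 x 35 x 17 mm; its centre.

How it is judged:
By the outcome, as a careful person would: the job done as asked, in the order asked, and still so for the second after the job is handed in, while the arm keeps its last pose, push and grip.
It also fails if it takes over 48 s, if anything falls off the work surface, if the arm or the gripper's body presses on something with over 40 N, if the wrist force passes 120 N, or if a joint passes its speed limit or range.

ROBOT

A 6-joint arm with a two-finger parallel gripper is mounted at the origin on a cart in front of the work surface, level with it; the furniture and walls round the work are solid. World frame = base frame: x ahead of the robot, y to its left, z up, the work surface at z = 0. Lengths are in m, angles in rad, forces in N, time in s.
With the tool pointing down it reaches from about 0.3 to 0.825 m from the base axis. Payload 5.4 kg.
Tool frame: the origin (TCP) lies on the centre line of the jaws, within the pads' length; the fingertips stand ahead of it and the grasp point (between the pads) lies 5 mm behind it (arm.tip_extent is the z of the fingertips in the tool frame, in m); z points along the fingers, y is the direction in which the jaws open and shut (so a half turn about z gives the same grasp; the last joint's range is limited). The gripper opens to 92 mm and grips with 3 to 60 N. Pads are 20 mm wide; open, the fingers measure 128 mm over their backs; the gripper's body (75 mm by 189 mm) begins 69 mm behind the grasp point.
Start: joints at [-1.547, 0.158, 1.597, -0, 1.386, -0.21], TCP at [0.133, -0.559, 0.229] pointing down, gripper open.
Joint ranges: [-2.91, 2.91], [-0.94, 2.29], [0.18, 2.7], [-1.29, 4.43], [0.17, 2.64], [-3, 3]. Speed limits (rad/s): [2.57, 2.57, 3.14, 3.14, 3.14, 3.14].

INTERFACE

Orientations are given as a rotation vector (axis times angle).
In Python, from rig import arm gives the robot as it stands.
- The arm moves only by the tool send_rows, never from a script. Its argument "motion" is a list that holds one entry, the list of rows, each a list of 5 numbers: the finger opening in cm, from 0 to 9.19, then the shift along the tool's x, y, z in cm, then the turn about the tool's z in degrees. A call has 1 to 10 rows; each row is the pose to reach, as a shift and turn from the pose commanded when the call began, along the tool's axes at that moment; what a row does not reach only later rows make up. A row lasts 1/10 s, in which the tool goes at most 50 mm and 8.59 degrees, less where a joint would pass 70% of its speed; a pose out of reach is approached as far as the arm can. A call with a gripper value outside its range is refused whole. The fingers move at their own pace and stop on an object; "force" is the grip in N (left out, the last holds). Time passes only in rows, so rows that repeat a pose let the fingers close. It gives the time, the measured TCP pose, the force and the opening at its end, in the units of the state.
- arm.observe(): the state, without advancing time (a new reading comes with each control period).
- arm.grab_frame(name): name is "scene" or "top" or "wrist"; returns (picture, depth): 420x560x3 uint8, blue, green, red; 420x560 float32, m along the optical axis (not along the pixel's ray), 0 where there is no reading.
- arm.calibration(name): a dict with "camera_matrix" (3x3 intrinsics, pixels), "R" (3x3) and "t" (3): a world point X has camera coordinates R X + t; the wrist camera has in their place "tool_from_camera" (4x4, takes a point from camera to tool coordinates, whose origin is the TCP and whose axes are the flange's). Camera axes: x right, y down, z forward; pixel columns grow to the right and rows downward; lengths in m; the calibration is good to about 2 mm. A picture is of the moment at which its call begins: read the wrist's pose just before it. calibration takes no time and is no camera call.
- arm.finish_job(): hands the job in, once; it reports no verdict.
The state is a dict: "t": time; "joint_positions": joint angles; "joint_velocities": joint speeds; "joint_torque": joint torques, N m; "position": TCP position; "orientation": TCP orientation; "contact_force": force on the tool from outside, world axes, zero at the start; "torque": the same for the moment, N m; "gripper_width": opening from 0.0 (shut) to 1.0 (fully open).
Only numpy, scipy, OpenCV 4.12 (cv2) and the standard library are available. Lean on these libraries where they do the work, as an engineer would, in place of code of your own. Each camera call takes 0.05 s, during which the arm holds its last target.

## Working session

There is one attempt and no reset: what is moved stays moved. The work goes in short steps, Python scripts to look and compute and a tool call to move; the robot and the scene stay as the last step left them, time stands still between calls to the robot, and variables do not carry over. Pictures are saved under pics/ and viewed, and the job is handed in when it is done.

Besides the shell and the picture viewer there is one more tool, called as name(argument=value, ...) on one line, values as JSON. send_rows: Moves the arm, as the interface text tells. Its arguments: {"type":"object","properties":{"motion":{"type":"array","items":{"type":"array","items":{"type":"array","items":{"type":"number"}}}},"force":{"type":"number"}},"required":["motion"]}

```bash
ls; mkdir -p pics
python3 - <<'E'
from rig import arm
import cv2
s=arm.observe()
for k in s: print(k,s[k])
print(arm.tip_extent)
for n in ("scene","top"):
    im,d=arm.grab_frame(n); cv2.imwrite(f"pics/{n}0.png",im); 
    import numpy as np; np.savez(f"pics/{n}0.npz",im=im,d=d)
    print(n,arm.calibration(n))
print(arm.calibration("wrist"))
E
```

```text
pics
t 0.0
joint_positions [-1.54707407e+00  1.59049988e-01  1.59823849e+00  1.28122071e-05
  1.38621272e+00 -2.10102609e-01]
joint_velocities [-1.99131302e-03 -1.68845496e-04  6.86600142e-04  5.25860387e-05
 -1.14542033e-04 -2.12370662e-04]
joint_torque [ 1.34468264e-03 -3.85568368e+01 -3.22108948e+01  7.03647640e-02
  3.76980496e-02 -1.30161011e-04]
position [ 0.13319453 -0.55873349  0.22761525]
orientation [-3.11826093e+00 -3.66229882e-01 -2.98487426e-04]
contact_force [-0.56774862  0.45370501  0.406271  ]
torque [ 0.0075209  -0.04213689 -0.0193392 ]
gripper_width 1.0010242300793943
0.014
scene {'camera_matrix': array([[499.15052192,   0.        , 266.69362772],
       [  0.        , 499.15052192, 210.31476384],
       [  0.        ,   0.        ,   1.        ]]), 'R': array([[-0.88030134, -0.47440995, -0.00217936],
       [-0.3364409 ,  0.62751559, -0.70216216],
       [ 0.3344803 , -0.61738106, -0.71201373]]), 't': array([0.6064621 , 0.1124604 , 0.99000199])}
top {'camera_matrix': array([[378.86654306,   0.        , 284.6713563 ],
       [  0.        , 378.86654306, 204.99717551],
       [  0.        ,   0.        ,   1.        ]]), 'R': array([[ 0.01500286, -0.9992171 ,  0.03660728],
       [-0.98105755, -0.02178218, -0.19248796],
       [ 0.19313465, -0.03302598, -0.98061628]]), 't': array([0.20897565, 0.57297225, 0.80074841])}
{'camera_matrix': array([[329.08735325,   0.        , 280.33879277],
       [  0.        , 329.08735325, 205.15473451],
       [  0.        ,   0.        ,   1.        ]]), 'tool_from_camera': array([[-7.48013317e-04, -9.69342467e-01, -2.45712478e-01,
         6.89030520e-02],
       [ 9.99999709e-01, -6.88012936e-04, -3.30031843e-04,
        -8.24975157e-04],
       [ 1.50860517e-04, -2.45712653e-01,  9.69342700e-01,
        -1.56038100e-01],
       [ 0.00000000e+00,  0.00000000e+00,  0.00000000e+00,
         1.00000000e+00]])}
```

View pics/scene0.png

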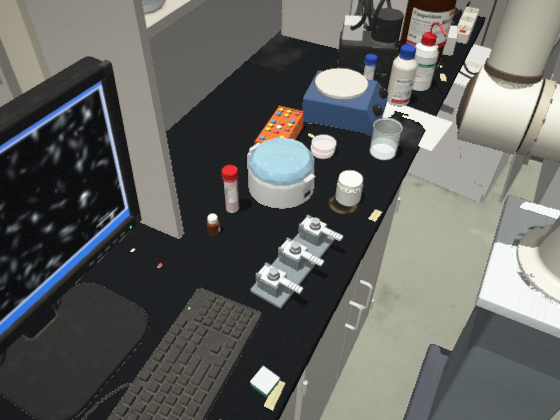

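View pics/top0.png

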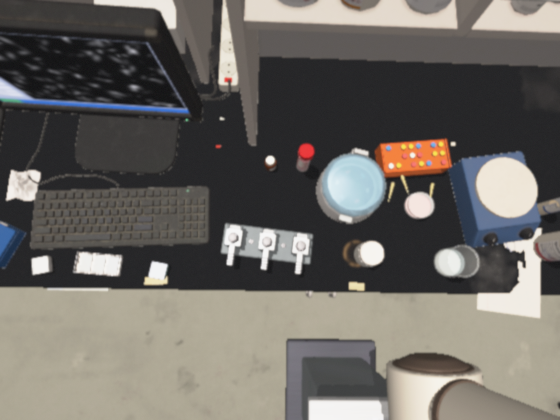

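The top view shows the mount's three bolts near (234,238), (267,242) and (301,246), with the tongues pointing down the picture. The jar is at (370,254), the vial at (270,163) and the box at (158,270). I'll zoom in for the measurement.

Run:
```python
import numpy as np,cv2
t=np.load("pics/top0.npz")["im"][210:285,205:330]; s=np.load("pics/scene0.npz")["im"][205:315,240:355]
cv2.imwrite("pics/topz.png",cv2.resize(t,None,fx=6,fy=6,interpolation=cv2.INTER_CUBIC))
cv2.imwrite("pics/scz.png",cv2.resize(s,None,fx=5,fy=5,interpolation=cv2.INTER_CUBIC))
```

```text
(no output)
```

View pics/topz.png

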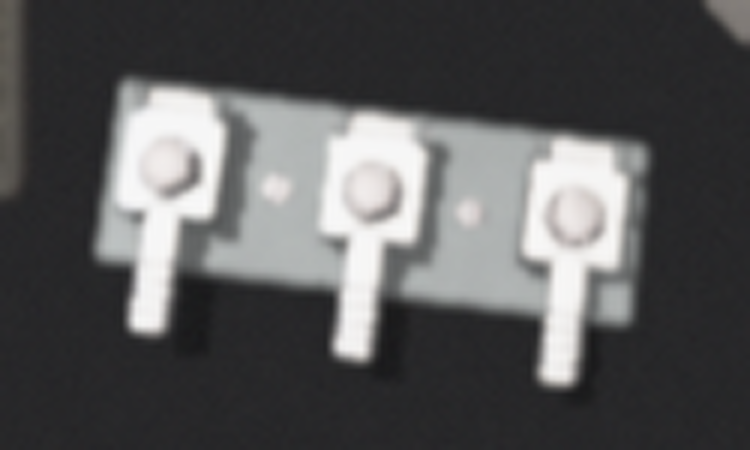

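View pics/scz.png

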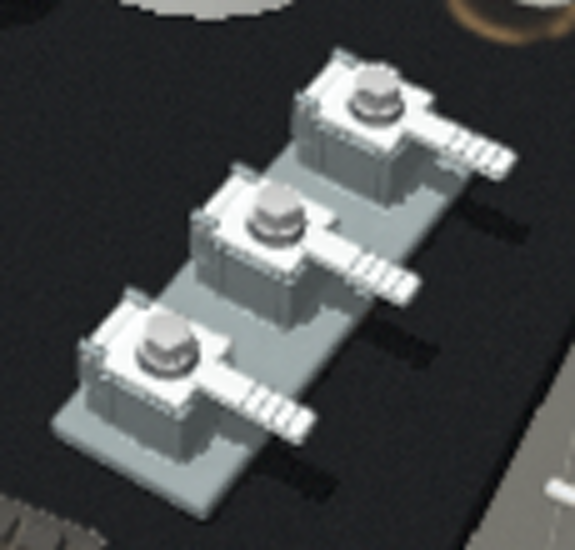

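```bash
cat > h.py <<'E'
import numpy as np,cv2
from rig import arm
def ray(n,uv,R=None,t=None):
    c=arm.calibration(n);K=c["camera_matrix"]
    d=np.linalg.inv(K)@[uv[0],uv[1],1]
    if n=="wrist":
        T=R@c["tool_from_camera"]; return T[:3,3],T[:3,:3]@d
    return -c["R"].T@c["t"],c["R"].T@d
def plane(n,uv,z,T=None):
    o,d=ray(n,uv,T); return o+d*(z-o[2])/d[2]
def tri(rs):
    A=np.zeros((3,3));b=np.zeros(3)
    for o,d in rs:
        d=d/np.linalg.norm(d);P=np.eye(3)-np.outer(d,d);A+=P;b+=P@o
    x=np.linalg.solve(A,b); return x
def toolT(s):
    T=np.eye(4);T[:3,:3]=cv2.Rodrigues(np.array(s["orientation"],float))[0];T[:3,3]=s["position"];return T
E
python3 - <<'E'
from h import *
tz=lambda p,o,f:((p[0]+.5)/f-.5+o[0],(p[1]+.5)/f-.5+o[1])
T=[(169,161),(369,186),(573,211)];S=[(167,328),(277,200),(378,82)]
E=[(147,333),(352,360),(557,384)]
B=[]
for a,b in zip(T,S):
    a=tz(a,(205,210),6);b=tz(b,(240,205),5)
    print(plane("top",a,.066).round(4),plane("scene",b,.066).round(4),tri([ray("top",a),ray("scene",b)]).round(4))
    B.append((plane("top",a,.066)+plane("scene",b,.066))/2)
for e in E: print("tip",plane("top",tz(e,(205,210),6),.05).round(4))
y=B[0]-B[2];print(np.linalg.norm(y),np.degrees(np.arctan2(-y[0],y[1])))
for n,uv in (("jar",(370,254)),("vial",(270,163)),("box",(158,270))): print(n,plane("top",uv,.03))
c=cv2.Rodrigues(np.array(arm.observe()["orientation"]))[0];print(c.round(3))
E
```

```text
[0.4944 0.3315 0.066 ] [0.4962 0.3333 0.066 ] [0.4956 0.332  0.0644]
[0.4867 0.2592 0.066 ] [0.4879 0.2597 0.066 ] [0.4873 0.2594 0.0657]
[0.479  0.1853 0.066 ] [0.4796 0.1855 0.066 ] [0.4793 0.1854 0.0659]
tip [0.4335 0.3385 0.05  ]
tip [0.425 0.264 0.05 ]
tip [0.4176 0.1894 0.05  ]
0.14789497994579479 -6.1900113524242455
jar [0.46422219 0.02331794 0.03      ]
vial [0.67338426 0.25495559 0.03      ]
box [0.42088576 0.49636278 0.03      ]
[[ 0.973  0.232 -0.   ]
 [ 0.232 -0.973  0.002]
 [ 0.    -0.002 -1.   ]]
```

Two views agree to about 2 mm: the bolts are at (.495,.332), (.487,.2595) and (.4795,.1855), and the mount's yaw is about -6.2°. I'm moving toward the mount with the fingers closed.

send_rows(motion=[[[0,3.5,-3.7,0,2],[0,7,-7.4,0,4],[0,10.5,-11.1,0,6],[0,14,-14.8,0,8],[0,17.5,-18.5,0,10],[0,21,-22.2,0,12],[0,24.5,-25.9,0,14],[0,28,-29.6,0,16],[0,31.5,-33.3,0,18],[0,35,-37,0,19.6]]], force=15)

```text
t: 1.1
position: [0.3837, -0.1244, 0.2285]
orientation: [3.137, -0.173, 0.001]
contact_force: [1.0, -1.4, -0.1]
gripper_width: 0.155
```

Run:
```python
from h import *
s=arm.observe();T=toolT(s);print(T.round(4),s["joint_positions"].round(3) if hasattr(s["joint_positions"],'round') else s["joint_positions"],s["gripper_width"])
print((T[:3,:3].T@(np.array([.43,.24,.20])-T[:3,3])*100).round(2))
```

```text
[[ 9.940e-01 -1.097e-01  3.000e-04  3.837e-01]
 [-1.097e-01 -9.940e-01 -2.000e-04 -1.244e-01]
 [ 4.000e-04  2.000e-04 -1.000e+00  2.285e-01]
 [ 0.000e+00  0.000e+00  0.000e+00  1.000e+00]] [-0.615 -0.317  2.044  0.     1.414  1.066] 0.1546503759672719
[  0.6  -36.72   2.84]
```

send_rows(motion=[[[0,0.5,-5,0.4,0],[0,0.5,-10,0.8,0],[0,0.5,-15,1.2,0],[0,0.5,-20,1.6,0],[0,0.5,-25,2,0],[0,0.5,-30,2.4,0],[0,0.5,-34,2.8,0],[0,0.5,-36.5,2.8,0],[0,0.5,-36.5,2.8,0],[0,0.5,-36.5,2.8,0]]])

```text
t: 2.1
position: [0.4273, 0.2358, 0.2002]
orientation: [3.136, -0.168, -0.002]
contact_force: [0.8, -0.1, 0.3]
gripper_width: 0.005
```

Run:
```python
from h import *
s=arm.observe();T=toolT(s);im,d=arm.grab_frame("wrist");cv2.imwrite("pics/w1.png",im);np.savez("pics/w1.npz",im=im,d=d,T=T)
print(T.round(4))
```

```text
[[ 9.943e-01 -1.069e-01 -1.000e-03  4.273e-01]
 [-1.069e-01 -9.943e-01 -8.000e-04  2.358e-01]
 [-9.000e-04  9.000e-04 -1.000e+00  2.002e-01]
 [ 0.000e+00  0.000e+00  0.000e+00  1.000e+00]]
```

View pics/w1.png

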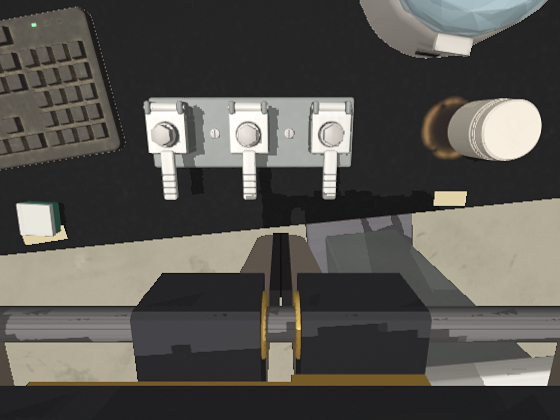

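The wrist view shows the bolts at about (163,132), (247,132) and (329,130), with the tongues square to the picture. I'll refine this on a zoom.

Run:
```python
import numpy as np,cv2
w=np.load("pics/w1.npz")["im"][85:210,135:365]
cv2.imwrite("pics/w1z.png",cv2.resize(w,None,fx=3.4,fy=3.4,interpolation=cv2.INTER_CUBIC));
```

```text
(no output)
```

View pics/w1z.png

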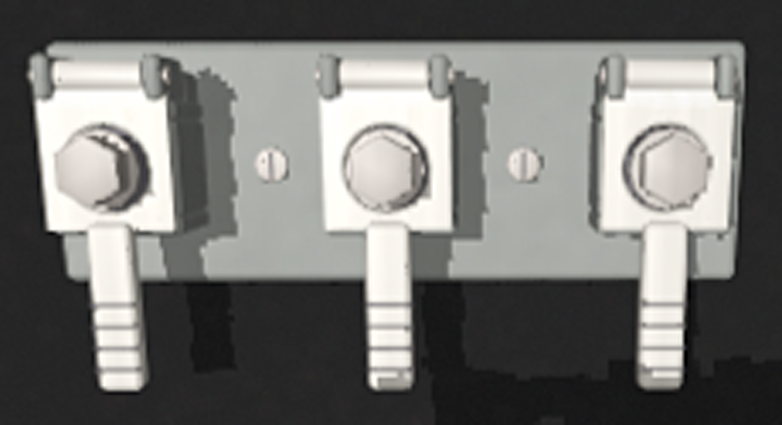

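Run:
```python
from h import *
T=np.load("pics/w1.npz")["T"]
f=3.4
g=lambda p:((p[0]+.5)/f-.5+135,(p[1]+.5)/f-.5+85)
B=[plane("wrist",g(p),.066,T) for p in [(87,171),(383,173),(676,171)]]
E=[plane("wrist",g(p),.054,T) for p in [(119,374),(390,376),(661,376)]]
for b,e in zip(B,E): print(b.round(4),e.round(4),np.linalg.norm((b-e)[:2]))
y=B[0]-B[2];print(np.linalg.norm(y),np.degrees(np.arctan2(-y[0],y[1])))
s=arm.observe();P=toolT(s)
for b in B: print((P[:3,:3].T@(b+[0,0,.034]-P[:3,3])*100).round(2))
```

```text
[0.4956 0.3333 0.066 ] [0.4406 0.3397 0.054 ] 0.055361469096541216
[0.4871 0.2588 0.066 ] [0.432  0.2653 0.054 ] 0.055447986150229965
[0.4795 0.1848 0.066 ] [0.4239 0.1908 0.054 ] 0.0559575657609407
0.14945010374411008 -6.182630931742005
[  5.72 -10.5   10.02]
[ 5.68 -2.99 10.02]
[ 5.73  4.44 10.03]
```

The wrist view agrees with the other two: spacing is 149.5 mm against 150 mm, and yaw is -6.18°. Next is the left bolt.

send_rows(motion=[[[0,2.5,-4,0,0],[0,5,-8,1,0],[0,5.7,-10.5,4,0],[0,5.7,-10.5,8,0],[0,5.7,-10.5,10,0],[0,5.7,-10.5,10,0],[0,5.7,-10.5,10,0]]])

```text
t: 2.85
position: [0.4963, 0.3331, 0.1013]
orientation: [-3.137, 0.173, -0.001]
contact_force: [1.3, 0.1, 0.4]
gripper_width: 0.003
```

```bash
cat > st.py <<'E'
from h import *
s=arm.observe();P=toolT(s);print("t",s["t"],"pos",P[:3,3].round(4),"F",np.round(s["contact_force"],1),"w",round(s["gripper_width"]*92,1))
for n,b in zip("LMR",[(.4956,.3331),(.4872,.259),(.4795,.185)]): print(n,(P[:3,:3].T@(np.array([*b,.1])-P[:3,3])*100).round(2))
E
python3 st.py
```

```text
t 2.85 pos [0.4963 0.3331 0.1013] F [1.3 0.1 0.4] w 0.2
L [-0.07  0.01  0.13]
M [-0.1   7.47  0.13]
R [-0.05 14.91  0.13]
```

Next comes the lowering: contact should come at TCP z≈0.080. Two calls, going down in small steps.

send_rows(motion=[[[0,0,0,1,0],[0,0,0,1.7,0],[0,0,0,1.9,0],[0,0,0,2.1,0],[0,0,0,2.3,0]]])

```text
t: 3.35
position: [0.4958, 0.3341, 0.0797]
orientation: [3.136, -0.169, -0.001]
contact_force: [-9.6, -5.3, 22.1]
gripper_width: 0.007
```

```bash
python3 st.py
```

```text
t 3.35 pos [0.4958 0.3341 0.0797] F [-9.6 -5.3 22.1] w 0.7
L [-0.01  0.1  -2.03]
M [-0.05  7.56 -2.03]
R [-0.02 15.   -2.02]
```

send_rows(motion=[[[0,0,0,0,0],[0,0,0,0,0]]])

```text
t: 3.55
position: [0.4957, 0.3341, 0.0797]
orientation: [3.136, -0.169, -0.0]
contact_force: [-6.2, -4.1, 12.4]
gripper_width: 0.005
```

```bash
python3 st.py
```

```text
t 3.55 pos [0.4957 0.3341 0.0797] F [-6.2 -4.1 12.4] w 0.5
L [-0.    0.1  -2.03]
M [-0.04  7.56 -2.02]
R [-1.00e-02  1.50e+01 -2.01e+00]
```

The left bolt holds at 12–22 N without sinking, so it's tight. On to the middle one.

send_rows(motion=[[[0,0,0,-2.5,0],[0,0,0,-2.5,0],[0,0,3.8,-2.5,0],[0,0,7.5,-2.5,0],[0,0,7.5,-2.5,0],[0,0,7.5,-2.5,0]]])

```text
t: 4.15
position: [0.4876, 0.2593, 0.1022]
orientation: [-3.136, 0.172, 0.0]
contact_force: [-0.1, -0.3, -0.4]
gripper_width: 0.004
```

```bash
python3 st.py
```

```text
t 4.15 pos [0.4876 0.2593 0.1022] F [-0.1 -0.3 -0.4] w 0.4
L [-0.02 -7.42  0.22]
M [-0.04  0.04  0.22]
R [0.01 7.48 0.21]
```

send_rows(motion=[[[0,0,0,1,0],[0,0,0,1.8,0],[0,0,0,2,0],[0,0,0,2.2,0],[0,0,0,2.4,0],[0,0,0,2.4,0]]])

```text
t: 4.75
position: [0.4878, 0.2599, 0.0786]
orientation: [-3.137, 0.169, -0.001]
contact_force: [1.1, -0.3, 0.1]
gripper_width: 0.008
```

```bash
python3 st.py
```

```text
t 4.75 pos [0.4878 0.2599 0.0786] F [ 1.1 -0.3  0.1] w 0.7
L [-0.01 -7.37 -2.14]
M [-0.05  0.09 -2.14]
R [-0.02  7.53 -2.14]
```

send_rows(motion=[[[0,0,0,0.2,0],[0,0,0,0.3,0],[0,0,0,0.3,0]]])

```text
t: 5.05
position: [0.4881, 0.2598, 0.076]
orientation: [-3.136, 0.17, -0.002]
contact_force: [-1.3, 0.8, 3.5]
gripper_width: 0.009
```

```bash
python3 st.py
```

```text
t 5.05 pos [0.4881 0.2598 0.076 ] F [-1.3  0.8  3.5] w 0.8
L [-0.04 -7.37 -2.4 ]
M [-0.08  0.09 -2.41]
R [-0.04  7.53 -2.41]
```

The middle bolt is yielding at low force. I'll push it to its stop.

send_rows(motion=[[[0,0,0,0.2,0],[0,0,0,0.4,0],[0,0,0,0.6,0],[0,0,0,0.6,0]]])

```text
t: 5.45
position: [0.4883, 0.2599, 0.0731]
orientation: [3.137, -0.169, 0.001]
contact_force: [-11.9, -2.2, 26.9]
gripper_width: 0.004
```

```bash
python3 st.py
```

```text
t 5.45 pos [0.4883 0.2599 0.0731] F [-11.9  -2.2  26.9] w 0.4
L [-0.06 -7.36 -2.69]
M [-0.1   0.1  -2.69]
R [-0.07  7.54 -2.69]
```

The middle bolt bottomed out about 7 mm down at 27 N, so it's the loose one. The right bolt still has to be tapped, as the task asks.

send_rows(motion=[[[0,0,0,-1.5,0],[0,0,0,-3.2,0],[0,0,0,-3.2,0],[0,0,3.7,-3.2,0],[0,0,7.5,-3.2,0],[0,0,7.5,-3.2,0],[0,0,7.5,-3.2,0]]])

```text
t: 6.15
position: [0.4792, 0.1845, 0.1007]
orientation: [-3.137, 0.173, 0.002]
contact_force: [0.9, 0.8, 0.7]
gripper_width: 0.009
```

```bash
python3 st.py
```

```text
t 6.15 pos [0.4792 0.1845 0.1007] F [0.9 0.8 0.7] w 0.9
L [  0.   -14.95   0.07]
M [-0.02 -7.49  0.07]
R [ 0.03 -0.05  0.07]
```

send_rows(motion=[[[0,0,0,1,0],[0,0,0,1.7,0],[0,0,0,1.9,0],[0,0,0,2.1,0],[0,0,0,2.3,0],[0,0,0,2.4,0],[0,0,0,2.4,0]]])

```text
t: 6.85
position: [0.4789, 0.1856, 0.0797]
orientation: [3.137, -0.169, -0.004]
contact_force: [-11.3, -2.0, 18.8]
gripper_width: 0.006
```

```bash
python3 st.py
```

```text
t 6.85 pos [0.4789 0.1856 0.0797] F [-11.3  -2.   18.8] w 0.6
L [  0.07 -14.85  -2.04]
M [ 0.03 -7.39 -2.03]
R [ 0.06  0.05 -2.03]
```

The right bolt held at 19 N and is tight. I'll lift and check with the wrist camera.

send_rows(motion=[[[0,0,0,-3,0],[0,0,0,-7,0],[0,-2.5,-3,-10,0],[3,-5,-6,-12.3,0],[3,-5,-6,-12.3,0],[3,-5,-6,-12.3,0]]])

```text
t: 7.45
position: [0.4364, 0.2507, 0.201]
orientation: [-3.137, 0.167, -0.003]
contact_force: [-0.2, -0.3, -0.5]
gripper_width: 0.243
```

Run:
```python
from h import *
s=arm.observe();T=toolT(s);im,d=arm.grab_frame("wrist");np.savez("pics/w2.npz",im=im,d=d,T=T)
print(T.round(4))
cv2.imwrite("pics/w2z.png",cv2.resize(im[85:210,135:365],None,fx=3.4,fy=3.4,interpolation=cv2.INTER_CUBIC));
```

```text
[[ 9.944e-01 -1.060e-01  1.700e-03  4.364e-01]
 [-1.060e-01 -9.944e-01  0.000e+00  2.507e-01]
 [ 1.700e-03 -2.000e-04 -1.000e+00  2.010e-01]
 [ 0.000e+00  0.000e+00  0.000e+00  1.000e+00]]
```

View pics/w2z.png

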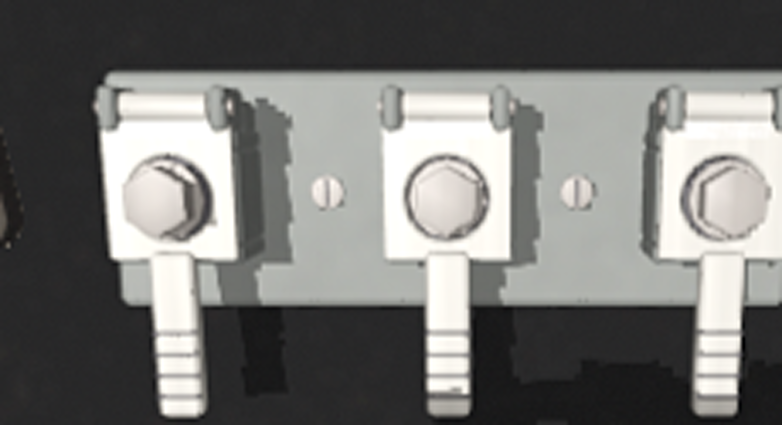

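The middle head now sits visibly lower in its cap hole (zoom 447,198) and all the caps are shut. Next is the grasp at the middle tongue.

```bash
cat >> st.py <<'E'
print("tongueM",(P[:3,:3].T@(np.array([.4454,.2635,.045])-P[:3,3])*100).round(2))
E
python3 st.py
python3 - <<'E'
import numpy as np
d=np.load("pics/w2.npz")["d"]
f=3.4
for p in [(155,198),(447,200),(738,198),(400,150),(130,150)]: print(d[int(p[1]/f+85),int(p[0]/f+135)])
E
```

```text
t 7.5 pos [0.4362 0.2499 0.2   ] F [-0.3 -0.9 -0.5] w 26.2
L [ 5.01 -8.92  9.99]
M [ 4.97 -1.46 10.  ]
R [ 5.    5.98 10.  ]
tongueM [ 0.77 -1.46 15.5 ]
0.28771302
0.29251984
0.28746012
0.29977977
0.29898998
```

send_rows(motion=[[[3,0.8,-1.4,3,0],[3,0.8,-1.4,7,0],[3,0.8,-1.4,11,0],[3,0.8,-1.4,12,0],[3,0.8,-1.4,12,0]]])

```text
t: 8.0
position: [0.4443, 0.2618, 0.0783]
orientation: [3.135, -0.172, -0.008]
contact_force: [0.2, 0.1, 0.5]
gripper_width: 0.329
```

```bash
python3 st.py
python3 - <<'E'
from h import *
im,d=arm.grab_frame("wrist");cv2.imwrite("pics/w3.png",im)
E
```

```text
t 8.0 pos [0.4443 0.2618 0.0783] F [0.2 0.1 0.5] w 30.3
L [ 4.31 -7.64 -2.21]
M [ 4.29 -0.19 -2.19]
R [ 4.33  7.25 -2.17]
tongueM [ 0.11 -0.19  3.33]
```

View pics/w3.png

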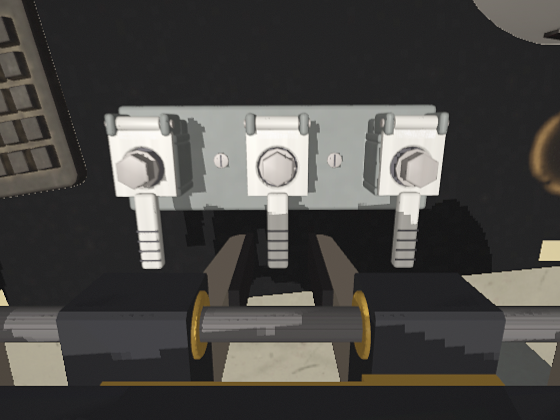

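The tongue is at (277,235), centred between the fingers at (240 / 320). I'll lower and grip.

send_rows(motion=[[[3,0.1,-0.1,1.5,0],[3,0.1,-0.1,3,0],[3,0.1,-0.1,3.3,0],[3,0.1,-0.1,3.3,0],[1,0.1,-0.1,3.3,0],[0.8,0.1,-0.1,3.3,0],[0.8,0.1,-0.1,3.3,0],[0.8,0.1,-0.1,3.3,0],[0.8,0.1,-0.1,3.3,0]]], force=12)

```text
t: 8.95
position: [0.4476, 0.2632, 0.0484]
orientation: [3.135, -0.169, 0.002]
contact_force: [-0.6, -4.1, 3.1]
gripper_width: 0.128
```

```bash
python3 st.py
python3 - <<'E'
from h import *
im,d=arm.grab_frame("wrist");cv2.imwrite("pics/w4.png",im)
E
```

```text
t 8.95 pos [0.4476 0.2632 0.0484] F [-0.6 -4.1  3.1] w 11.8
L [ 4.03 -7.46 -5.17]
M [ 3.99 -0.   -5.16]
R [ 4.02  7.44 -5.14]
tongueM [-0.22 -0.01  0.34]
```

View pics/w4.png

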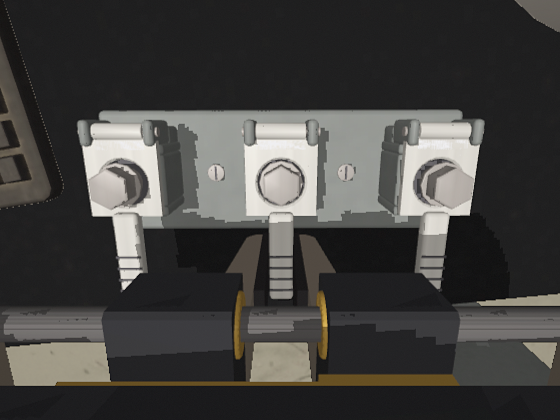

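The tongue is held: opening 11.8 mm against its 12 mm width. I'll swing along the arc, about 65 mm radius round the hinge, first to about 30°.

send_rows(motion=[[[0.8,0.05,0,-0.55,0],[0.8,0.15,0,-1.1,0],[0.8,0.3,0,-1.7,0],[0.8,0.5,0,-2.2,0],[0.8,0.7,0,-2.7,0],[0.8,1,0,-3.2,0],[0.8,1,0,-3.2,0]]])

```text
t: 9.7
position: [0.4559, 0.2623, 0.0799]
orientation: [3.135, -0.17, -0.004]
contact_force: [-2.7, -6.2, -0.2]
gripper_width: 0.126
```

```bash
python3 st.py
python3 - <<'E'
from h import *
im,d=arm.grab_frame("wrist");cv2.imwrite("pics/w5.png",im)
E
```

```text
t 9.7 pos [0.4559 0.2623 0.0799] F [-2.7 -6.2 -0.2] w 11.6
L [ 3.18 -7.46 -2.04]
M [ 3.14 -0.01 -2.02]
R [ 3.17  7.43 -2.01]
tongueM [-1.05 -0.01  3.49]
```

View pics/w5.png

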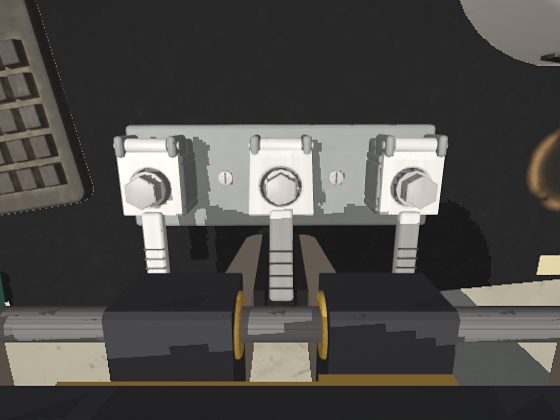

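The tongue moved with the fingers and the cap is about 30° open. I'll carry on to about 55°.

send_rows(motion=[[[0.8,0.3,0,-0.45,0],[0.8,0.7,0,-0.9,0],[0.8,1.1,0,-1.3,0],[0.8,1.5,0,-1.65,0],[0.8,2,0,-1.95,0],[0.8,2,0,-1.95,0],[0.8,2,0,-1.95,0]]])

```text
t: 10.45
position: [0.476, 0.2602, 0.0996]
orientation: [3.135, -0.17, -0.004]
contact_force: [-4.0, -5.9, 2.0]
gripper_width: 0.128
```

```bash
python3 st.py
python3 - <<'E'
from h import *
im,d=arm.grab_frame("wrist");cv2.imwrite("pics/w6.png",im)
im,d=arm.grab_frame("scene");cv2.imwrite("pics/s6.png",cv2.resize(im[180:320,220:380],None,fx=4,fy=4,interpolation=cv2.INTER_CUBIC))
P=toolT(arm.observe());g=P[:3,3]-.005*P[:3,2];h=np.array([.5111,.2564,.048])
x=np.array([.9942,-.1075,0]);v=g-h;print("hinge rel",x@v,v[2],np.degrees(np.arctan2(v[2],-x@v)))
E
```

```text
t 10.45 pos [0.476  0.2602 0.0996] F [-4.  -5.9  2. ] w 11.8
L [ 1.17 -7.46 -0.06]
M [ 1.13 -0.   -0.05]
R [ 1.16  7.44 -0.03]
tongueM [-3.06 -0.01  5.46]
hinge rel -0.0353632822337958 0.05653564328751923 57.973847790593176
```

View pics/w6.png

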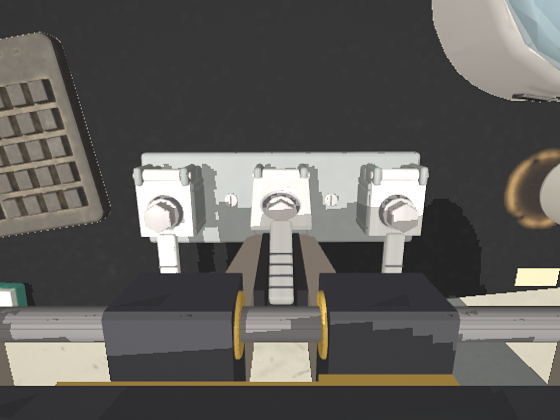

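View pics/s6.png

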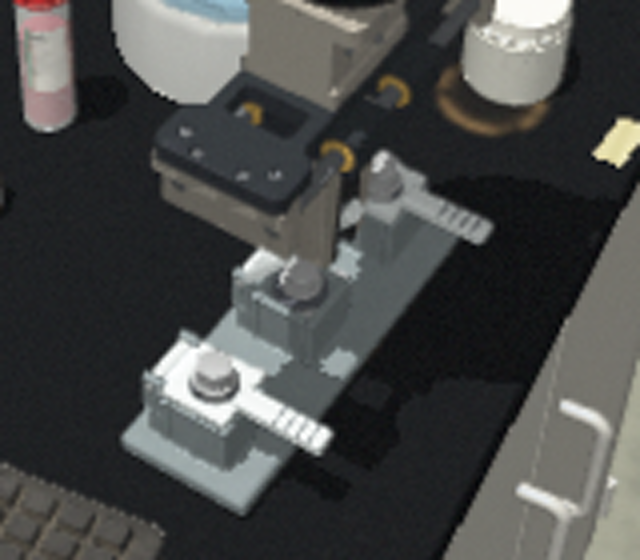

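Run:
```python
from h import *
s=arm.observe();T=toolT(s);im,d=arm.grab_frame("wrist")
c=arm.calibration("wrist");K=c["camera_matrix"];W=T@c["tool_from_camera"]
x=np.array([.9942,-.1075,0]);h=np.array([.5111,.2564,.048])
Q=[]
for v in range(170,304,6):
    o=[]
    for u in (258,281,305):
        z=d[v,u];p=W@np.append(np.linalg.inv(K)@[u,v,1]*z,1);q=p[:3]-h;o+=[round(1000*(x@q),1),round(1000*q[2],1)]
        if u==281 and 236<=v<=300:Q.append((x@q,q[2]))
    print(v,o)
Q=np.array(Q);f=np.polyfit(Q[:,0],Q[:,1],1);print(np.degrees(np.arctan(f[0])))
cv2.imwrite("pics/w7.png",cv2.resize(im[150:310,200:360],None,fx=4,fy=4,interpolation=cv2.INTER_CUBIC))
```

```text
170 [np.float64(4.2), np.float64(4.5), np.float64(3.6), np.float64(1.0), np.float64(4.1), np.float64(4.6)]
176 [np.float64(0.5), np.float64(5.3), np.float64(0.1), np.float64(2.9), np.float64(0.5), np.float64(5.4)]
182 [np.float64(-3.0), np.float64(6.6), np.float64(-2.8), np.float64(8.0), np.float64(-2.8), np.float64(8.1)]
188 [np.float64(-5.7), np.float64(12.0), np.float64(-6.0), np.float64(10.6), np.float64(-5.9), np.float64(11.0)]
194 [np.float64(-8.7), np.float64(15.1), np.float64(-12.8), np.float64(-3.2), np.float64(-8.6), np.float64(15.7)]
200 [np.float64(-11.7), np.float64(17.9), np.float64(-14.5), np.float64(6.5), np.float64(-11.7), np.float64(18.4)]
206 [np.float64(-14.2), np.float64(22.4), np.float64(-17.4), np.float64(10.4), np.float64(-14.3), np.float64(22.2)]
212 [np.float64(-16.9), np.float64(25.7), np.float64(-21.2), np.float64(10.6), np.float64(-17.2), np.float64(24.8)]
218 [np.float64(-19.4), np.float64(29.4), np.float64(-24.6), np.float64(12.1), np.float64(-19.6), np.float64(28.9)]
224 [np.float64(-22.3), np.float64(31.5), np.float64(-21.1), np.float64(35.3), np.floa
[... 860 characters left out ...]
5.5), np.float64(85.3), np.float64(-38.5), np.float64(58.4), np.float64(-25.3), np.float64(85.9)]
278 [np.float64(-24.8), np.float64(92.0), np.float64(-40.6), np.float64(60.9), np.float64(-25.0), np.float64(91.6)]
284 [np.float64(-25.7), np.float64(95.1), np.float64(-42.3), np.float64(63.6), np.float64(-25.2), np.float64(96.1)]
290 [np.float64(-25.4), np.float64(100.2), np.float64(-44.1), np.float64(66.2), np.float64(-25.7), np.float64(99.7)]
296 [np.float64(-27.6), np.float64(100.5), np.float64(-45.8), np.float64(68.7), np.float64(-27.6), np.float64(100.6)]
302 [np.float64(-30.6), np.float64(99.5), np.float64(-49.6), np.float64(67.6), np.float64(-30.1), np.float64(100.4)]
-52.00774119703682
```

View pics/w7.png

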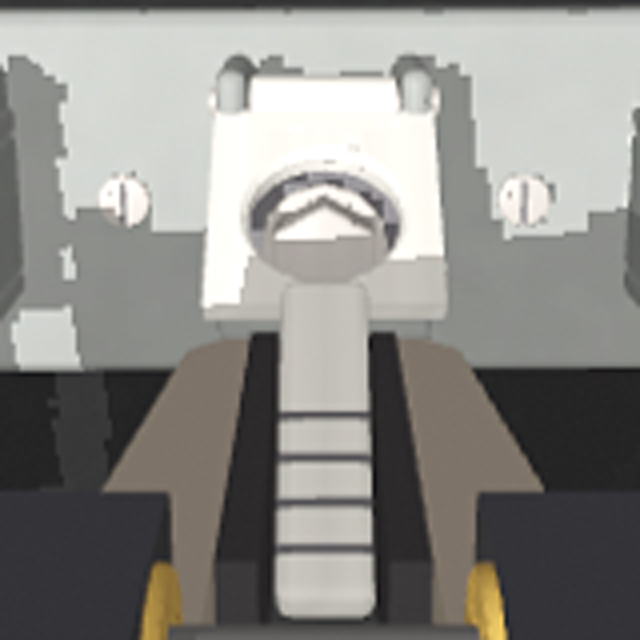

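Depth gives a tongue slope of about 52–53.5°, while the kinematics say about 55°. A nudge of about 2° centres the estimate.

send_rows(motion=[[[0.8,0.1,0,-0.1,0],[0.8,0.15,0,-0.1,0],[0.8,0.15,0,-0.1,0],[0.8,0.15,0,-0.1,0],[0.8,0.15,0,-0.1,0],[0.8,0.15,0,-0.1,0]]])

```text
t: 11.2
position: [0.4767, 0.2601, 0.1001]
orientation: [3.135, -0.17, -0.006]
contact_force: [-4.9, -6.4, 1.0]
gripper_width: 0.131
```

```bash
python3 st.py
python3 - <<'E'
from h import *
s=arm.observe();T=toolT(s);im,d=arm.grab_frame("wrist")
c=arm.calibration("wrist");K=c["camera_matrix"];W=T@c["tool_from_camera"]
x=np.array([.9942,-.1075,0]);h=np.array([.5111,.2564,.048])
Q=[]
for v in range(238,294):
    for u in range(277,286):
        p=W@np.append(np.linalg.inv(K)@[u,v,1]*d[v,u],1);q=p[:3]-h;Q.append((x@q,q[2]))
Q=np.array(Q);vx,vy,_,_=cv2.fitLine(Q.astype(np.float32),cv2.DIST_HUBER,0,.001,.001).ravel();print(np.degrees(np.arctan(vy/vx)))
g=T[:3,3]-.005*T[:3,2]-h;print(np.degrees(np.arctan2(g[2],-x@g)),s["joint_velocities"])
im,_=arm.grab_frame("top");cv2.imwrite("pics/top9.png",im)
E
```

```text
t 11.2 pos [0.4767 0.2601 0.1001] F [-4.9 -6.4  1. ] w 12.1
L [ 1.09 -7.46 -0.01]
M [ 1.06 -0.01  0.  ]
R [1.09 7.43 0.01]
tongueM [-3.13 -0.01  5.52]
-52.83121
58.766608868093414 [ 0.00011522  0.00089584  0.00111526 -0.00034994  0.00075445  0.00037787]
```

View pics/top9.png

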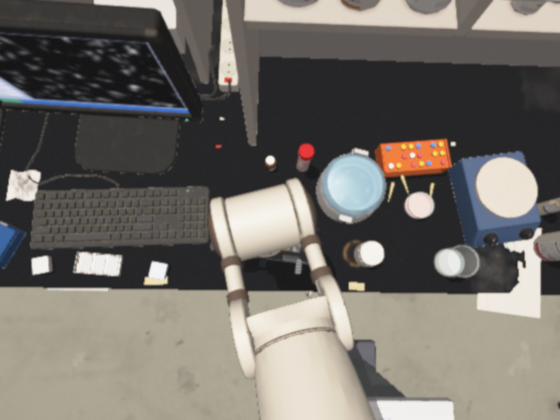

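The jar (370,254), vial (270,163) and box (158,270) are where they were. The cap is steady at 53–57° by the two measures, and the grip is at 12 mm. Handing in.

```bash
python3 -c "
from rig import arm
print(arm.finish_job())"
```

```text
the job is handed in; nothing more can be done
None
```

The middle bolt is the loose one. I handed the job in at about 11 s, with its cap held open at roughly 55°.

- **Taps:** I tapped left, middle, then right. The left and right heads held at about 22 N and 19 N without sinking. The middle one went down about 7 mm to its stop under 27 N. A wrist picture afterwards showed it sitting lower in its cap hole.
- **Cap:** I gripped the middle tongue from both sides with a 12 N grip, the fingers stopping at about 12 mm, the tongue's width. I then swung the cap up along its arc round the hinge.
- **Angle check:** The two measures differ a little. The depth line along the tongue gives about 53°, while the gripper's position relative to the hinge gives about 55–57°.
- **Surroundings:** The side caps were still shut in the last wrist picture. The jar, vial and small box are at their starting pixels in the last top view.
- **Small disagreement:** After the tap, depth put the middle head only about 5 mm below the other two, not 7 mm. I put this down to depth noise and did not measure it again.

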